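Turn the bar menu's stiff leaf to the shots page

TASK

Two ring-bound drinks menus lie open on the bar. On the menu whose leaf has the amber pull, turn that stiff leaf right over across the rings so that it lies flat on the other half and shows its other face; leave the leaf with the green pull lying as it is.

Things in the scene. Friction and masses are not known exactly. Their poses are not given: they have to be found in the camera images.
- menu_amber: ring-bound menu lying open, fixed: brown cover 150 x 220 x 4 mm, paper blocks on both halves (tops 25 mm up), three steel rings over the middle (tops 48 mm up). Origin: centre of its underside, on the counter. x along the spine, y across it; the ring axis runs along x, 30 mm above the origin. Its twin with the green pull lies to its left or right
- pull_amber (a point): centre of the amber pull: a barrel 14 mm across, 24 mm long along menu x, midway along the leaf, 130 mm from the ring axis; 30 mm above the counter with the leaf flat on either side. A 10 mm wide neck joins it to the 130 mm long, 3 mm thick cream leaf, which ends 30 mm short of it; the cover ends 20 mm short. Pinched on its flat ends it pivots between the fingers. Site axes turn with the leaf
- leaf_amber (a joint): the amber-pull leaf's angle about the ring axis, rad: 0 = lying flat on the +y half of its menu, growing as the pull rises, pi/2 upright, pi = lying flat on the -y half with its other face up. Turns easily, falls by its own weight to whichever side it leans, nothing latches; about 60 g
- leaf_green (a joint): the green-pull leaf's angle about the ring axis, rad: 0 = lying flat on the +y half of its menu, growing as the pull rises, pi/2 upright, pi = lying flat on the -y half with its other face up. Turns easily, falls by its own weight to whichever side it leans, nothing latches; about 60 g. Must stay at 0

How it is judged:
By the outcome, as a careful person would: the job done as asked, in the order asked, and still so for the second after the job is handed in, with the robot touching nothing.
It also fails if it takes over 42 s, if anything falls off the work surface, if the arm or the gripper's body presses on something with over 40 N, if the wrist force passes 120 N, or if a joint passes its speed limit or range.

ROBOT

A 6-joint arm with a two-finger parallel gripper is mounted at the origin on the work surface. World frame = base frame: x ahead of the robot, y to its left, z up, the work surface at z = 0. Lengths are in mm, angles in rad, forces in N, time in s.
With the tool pointing down it reaches from about 350 to 975 mm from the base axis. Payload 7.1 kg.
Tool frame: the origin (TCP) lies at the very end of the fingers, on their centre line; the grasp point (between the pads) lies 19 mm behind it; z points along the fingers, y is the line along which they close (so a half turn about z gives the same grasp; the last joint's range is limited). The gripper opens to 88 mm and grips with 3 to 60 N. Pads are 20 mm wide; open, the fingers measure 115 mm over their backs; the gripper's body (75 mm by 178 mm) begins 61 mm behind the grasp point.
Start: joints at [1.326, 0.423, 1.63, -0, 1.089, -0.019], TCP at [139.898, 609.125, 222.675] pointing down, gripper open.
Joint ranges: [-3, 3], [-0.9, 2.11], [0.09, 2.58], [-1.31, 4.45], [0.11, 2.69], [-2.54, 2.54]. Speed limits (rad/s): [2.39, 2.39, 3.01, 3.14, 3.14, 3.14].

INTERFACE

Orientations are given as a rotation vector (axis times angle).
In Python, from cell import robot, vision, ticket, nets gives the robot as it stands.
- The arm moves only by the tool step_arm, never from a script. Its argument "deltas" is a list that holds one entry, the list of rows, each a list of 6 numbers: the shift along the tool's x, y, z in m, then the turn, a rotation vector about the tool's x, y, z in degrees. A call has exactly 8 rows; each row is the pose to reach, as a shift and turn from the pose commanded when the call began, along the tool's axes at that moment; what a row does not reach only later rows make up. A row lasts 1/10 s, in which the tool goes at most 50 mm and 8.59 degrees, less where a joint would pass 70% of its speed; a pose out of reach is approached as far as the arm can. A call with a gripper value outside its range is refused whole. "grip" is the closure in counts, from 0 (fully open) to 255 (shut), set as the call begins (left out, the last holds). The fingers move at their own pace and stop on an object; "newtons" is the grip in N (left out, the last holds). Time passes only in rows, so rows that repeat a pose let the fingers close, or fill a call up. It gives the time, the measured TCP pose, the force, the opening and the grip force at its end, in the units of the state.
- robot.get_state(): the state, without advancing time (a new reading comes with each control period).
- vision.snapshot(name): name is "side" or "top"; returns a dict with "frame" (400x640x3 uint8, red, green, blue), "fx", "fy", "cx", "cy" (pixels), "view" (4x4, takes a point from world to camera coordinates). Camera axes: x right, y down, z forward; pixel columns grow to the right and rows downward; lengths in mm; the calibration is good to about 2 mm. A picture is of the moment at which its call begins. There is no depth.
- ticket.sign_off(): hands the job in; it is judged then, once.
Trained networks look in a picture, given as the dict that the camera call returned (one of the last four; its "shot" number tells which), for a name from the list of things; names that differ only in an ending like _2 or _b are one class to them, and where a whole thing is asked for, a point or a joint stands for the part that bears it (a point fixed in the world has none). Each returns a list of dicts, best first, with "confidence" (0 to 1); they miss things now and then, are a little off and sometimes report something else, mostly with a low value. They report only what shows in the picture. A call takes as long as a camera call.
- nets.silhouettes(picture, query): "region" (400x640 bool, what is visible of it).
- nets.spot_point(picture, query): "location" ([x, y, z] in mm, in the coordinates of the camera as it stood for that picture, good to about 4 mm: a listed point, or the origin of a listed thing).
The state is a dict: "clock": time; "joints": joint angles; "joint_velocities": joint speeds; "joint_efforts": joint torques, N m; "tool_pos": TCP position; "eef_rot": TCP orientation; "wrist_force": force on the tool from outside, world axes, zero at the start; "torque": the same for the moment, N m; "grip_width": opening from 0.0 (shut) to 1.0 (fully open); "grasp_force": force on a finger pad.
Only numpy, scipy, OpenCV 4.12 (cv2) and the standard library are available. Lean on these libraries where they do the work, as an engineer would, in place of code of your own. Each camera call takes 0.05 s, during which the arm holds its last target. There are 200 camera calls.

## Working session

There is one attempt and no reset: what is moved stays moved. The work goes in short steps, Python scripts to look and compute and a tool call to move; the robot and the scene stay as the last step left them, time stands still between calls to the robot, and variables do not carry over. Pictures are saved under pics/ and viewed, at most 10 in all, crops included, and the job is handed in when it is done.

Besides the shell and the picture viewer there is one more tool, called after "Request:" by a JSON object that holds its "api" and its "payload". step_arm: Moves the arm, as the interface text tells. Its arguments: {"type":"object","properties":{"deltas":{"type":"array"},"grip":{"type":"number"},"newtons":{"type":"number"}},"required":["deltas"]}

```bash
mkdir -p pics
cat > h.py <<'E'
import numpy as np, cv2
from scipy.spatial.transform import Rotation as R
from cell import robot, vision, ticket, nets
def w(p,c):
    V=np.array(p["view"]); return np.linalg.inv(V)@np.r_[c,1]
def px(p,X):
    c=np.array(p["view"])@np.r_[X,1]; return p["fx"]*c[0]/c[2]+p["cx"],p["fy"]*c[1]/c[2]+p["cy"]
E
python3 - <<'E'
from h import *
ims=[]
for n in("top","side"):
    p=vision.snapshot(n); ims.append(p["frame"])
    for q in("menu_amber","pull_amber","pull_green","menu_green"):
        try:
            for d in nets.spot_point(p,q)[:3]:
                X=w(p,d["location"])[:3]; print(n,q,round(d["confidence"],2),X.round(1),np.round(px(p,X)))
        except Exception as e: print(q,e)
    print(np.linalg.inv(p["view"])[:3,3])
cv2.imwrite("pics/a.png",cv2.cvtColor(cv2.resize(np.vstack(ims),(480,600)),cv2.COLOR_RGB2BGR))
s=robot.get_state();print(s["tool_pos"],R.from_rotvec(s["eef_rot"]).as_matrix().round(3),s["clock"])
E
```

```text
top menu_amber 0.78 [487.1 217.5  -1.2] [245. 226.]
top pull_amber 0.78 [440.2 336.3  32.6] [187. 249.]
pull_green it knows: menu_amber, pull_amber
menu_green it knows: menu_amber, pull_amber
[ 426.91338922   46.04183049 1129.82444239]
side menu_amber 0.58 [492.3 212.8   2.2] [290. 178.]
side pull_amber 0.63 [442.8 335.8  32.4] [258. 146.]
pull_green it knows: menu_amber, pull_amber
menu_green it knows: menu_amber, pull_amber
[ 300.06274701 -442.18851017  713.53827569]
[139.85399244 608.97081082 222.41442125] [[-0.975  0.224 -0.   ]
 [ 0.224  0.975 -0.   ]
 [ 0.    -0.001 -1.   ]] 0.3
```

View pics/a.png

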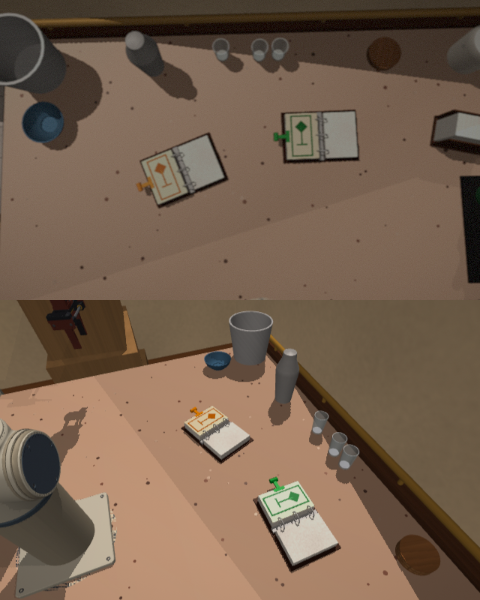

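The top view (upper half) shows the amber menu at full-frame px (245,226), with its pull at (187,249) on the +y half. The green twin is to its right. The nets agree in both views, and pull to centre measures 130 mm. The menu is yawed about 21.6°.

Request:
{"api": "step_arm", "payload": {"deltas": [[[-0.045,-0.025,0.012,0,0,7],[-0.09,-0.05,0.024,0,0,14],[-0.135,-0.075,0.036,0,0,21],[-0.18,-0.1,0.048,0,0,28],[-0.225,-0.125,0.06,0,0,35],[-0.27,-0.15,0.07,0,0,42],[-0.315,-0.175,0.08,0,0,49],[-0.355,-0.199,0.09,0,0,55.4]]], "grip": 60, "newtons": 12}}

```text
clock: 1.1
tool_pos: [430.8, 345.7, 136.0]
eef_rot: [1.771, 2.595, 0.001]
wrist_force: [0.7, -0.2, -0.4]
grip_width: 0.764
grasp_force: 0.0
```

Run:
```python
from h import *
for n in("top","side"):
    p=vision.snapshot(n)
    for q in("menu_amber","pull_amber"):
        for d in nets.spot_point(p,q)[:1]: print(n,q,round(d["confidence"],2),w(p,d["location"])[:3].round(1))
    hsv=cv2.cvtColor(p["frame"],cv2.COLOR_RGB2HSV)
    m=cv2.inRange(hsv,(10,190,90),(22,255,255)); k,l,st,c=cv2.connectedComponentsWithStats(m)
    V=np.linalg.inv(p["view"])
    for i in np.argsort(-st[1:,4])[:2]+1:
        r=V[:3,:3]@[(c[i][0]-p["cx"])/p["fx"],(c[i][1]-p["cy"])/p["fy"],1]; o=V[:3,3]
        print(n,"amber",st[i],(o+r*(32-o[2])/r[2]).round(1))
    cv2.imwrite(f"pics/b_{n}.png",cv2.cvtColor(cv2.resize(p["frame"][80:320,100:420],(800,600)),cv2.COLOR_RGB2BGR))
s=robot.get_state();print(s["tool_pos"],R.from_rotvec(s["eef_rot"]).as_matrix().round(3),s["clock"],s["grip_width"])
```

```text
top menu_amber 0.68 [487.2 216.4  -1.1]
top pull_amber 0.67 [438.8 338.2  32.9]
top amber [185 245   5   9  22] [440.2 335.8  32. ]
top amber [213 222   6   4   9] [493.1 274.4  32. ]
side menu_amber 0.71 [ 4.897e+02  2.115e+02 -1.000e-01]
side pull_amber 0.82 [442.6 335.6  31.8]
side amber [253 143  17  13  85] [446.5 321.9  32. ]
side amber [277 152  10   6  56] [492.2 277.5  32. ]
[428.82331997 347.62383057 136.28486292] [[-0.37   0.929 -0.   ]
 [ 0.929  0.37   0.   ]
 [ 0.     0.    -1.   ]] 1.4 0.7671760455686896
```

View pics/b_side.png

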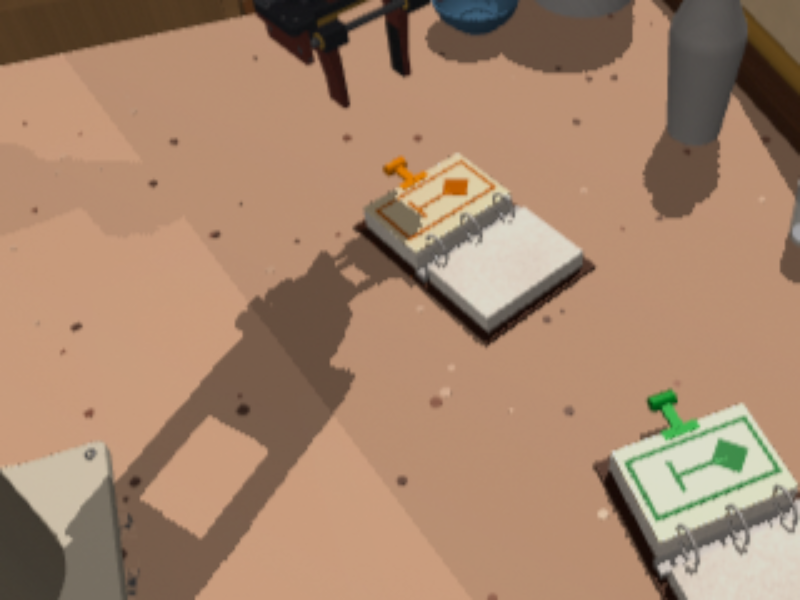

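Side view crop: the open gripper is just behind the amber pull at crop (400,170), and both leaves lie flat. Next I line up and descend.

Request:
{"api": "step_arm", "payload": {"deltas": [[[-0.0153,0.007,0.01,0,0,0],[-0.0153,0.007,0.035,0,0,0],[-0.0153,0.007,0.06,0,0,0],[-0.0153,0.007,0.085,0,0,0],[-0.0153,0.007,0.105,0,0,0],[-0.0153,0.007,0.118,0,0,0],[-0.0153,0.007,0.124,0,0,0],[-0.0153,0.007,0.124,0,0,0]]]}}

```text
clock: 2.2
tool_pos: [440.9, 335.9, 11.9]
eef_rot: [-1.762, -2.6, 0.001]
wrist_force: [0.8, 0.5, 0.1]
grip_width: 0.763
grasp_force: 0.0
```

Run:
```python
from h import *
ims=[]
for n,(r,c) in dict(top=(200,130),side=(90,200)).items():
    p=vision.snapshot(n); f=p["frame"][r:r+90,c:c+120]; ims.append(cv2.resize(f,(400,300),interpolation=cv2.INTER_CUBIC))
cv2.imwrite("pics/c.png",cv2.cvtColor(np.hstack(ims),cv2.COLOR_RGB2BGR))
s=robot.get_state();print(s["tool_pos"],s["wrist_force"],s["clock"])
```

```text
[441.7525572  336.04902274  12.85135843] [ 0.88305437 -0.28195565  0.18212981] 2.3
```

View pics/c.png

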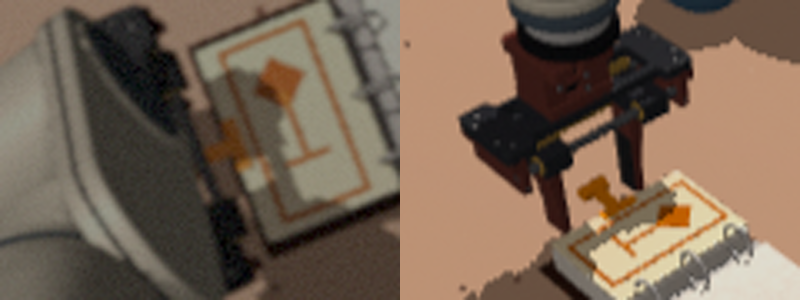

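The pull sits centred between the fingers (side crop (600,190)). I'll close on it.

Request:
{"api": "step_arm", "payload": {"deltas": [[[0,0,0,0,0,0],[0,0,0,0,0,0],[0,0,0,0,0,0],[0,0,0,0,0,0],[0,0,0,0,0,0],[0,0,0,0,0,0],[0,0,0,0,0,0],[0,0,0,0,0,0]]], "grip": 255, "newtons": 12}}

```text
clock: 3.1
tool_pos: [441.9, 335.5, 12.2]
eef_rot: [1.764, 2.599, 0.001]
wrist_force: [2.9, -0.3, 0.2]
grip_width: 0.271
grasp_force: 12.0
```

Request:
{"api": "step_arm", "payload": {"deltas": [[[-0.0006,0,-0.0127,0,0,0],[-0.0025,0,-0.0254,0,0,0],[-0.0056,0,-0.0377,0,0,0],[-0.0099,0,-0.0497,0,0,0],[-0.0154,0,-0.0613,0,0,0],[-0.0219,0,-0.0722,0,0,0],[-0.0295,0,-0.0825,0,0,0],[-0.0381,0,-0.0919,0,0,0]]]}}

```text
clock: 3.9
tool_pos: [455.8, 299.4, 105.0]
eef_rot: [-1.765, -2.599, -0.0]
wrist_force: [4.4, 0.7, -1.9]
grip_width: 0.269
grasp_force: 12.0
```

Request:
{"api": "step_arm", "payload": {"deltas": [[[-0.0095,0,-0.0086,0,0,0],[-0.0197,0,-0.0162,0,0,0],[-0.0306,0,-0.0227,0,0,0],[-0.0422,0,-0.0282,0,0,0],[-0.0542,0,-0.0325,0,0,0],[-0.0666,0,-0.0356,0,0,0],[-0.0792,0,-0.0374,0,0,0],[-0.0919,0,-0.0381,0,0,0]]]}}

```text
clock: 4.7
tool_pos: [489.1, 213.3, 142.1]
eef_rot: [-1.764, -2.598, 0.002]
wrist_force: [-1.1, 1.1, -0.4]
grip_width: 0.269
grasp_force: 12.0
```

Request:
{"api": "step_arm", "payload": {"deltas": [[[-0.0127,0,0.0006,0,0,0],[-0.0254,0,0.0025,0,0,0],[-0.0377,0,0.0056,0,0,0],[-0.0497,0,0.0099,0,0,0],[-0.0613,0,0.0154,0,0,0],[-0.0722,0,0.0219,0,0,0],[-0.0825,0,0.0295,0,0,0],[-0.0919,0,0.0381,0,0,0]]]}}

```text
clock: 5.5
tool_pos: [522.3, 127.4, 103.0]
eef_rot: [-1.763, -2.598, 0.004]
wrist_force: [-5.2, -2.5, 0.8]
grip_width: 0.272
grasp_force: 12.0
```

Run:
```python
from h import *
p=vision.snapshot("side")
cv2.imwrite("pics/d.png",cv2.cvtColor(cv2.resize(p["frame"][40:280,160:480],(800,600)),cv2.COLOR_RGB2BGR))
s=robot.get_state();print(s["tool_pos"],s["wrist_force"],s["grasp_force"],s["clock"])
```

```text
[522.636865   126.40283114 101.88816285] [-2.98900291 -4.26882858  2.58444315] 12.002676129341125 5.55
```

View pics/d.png

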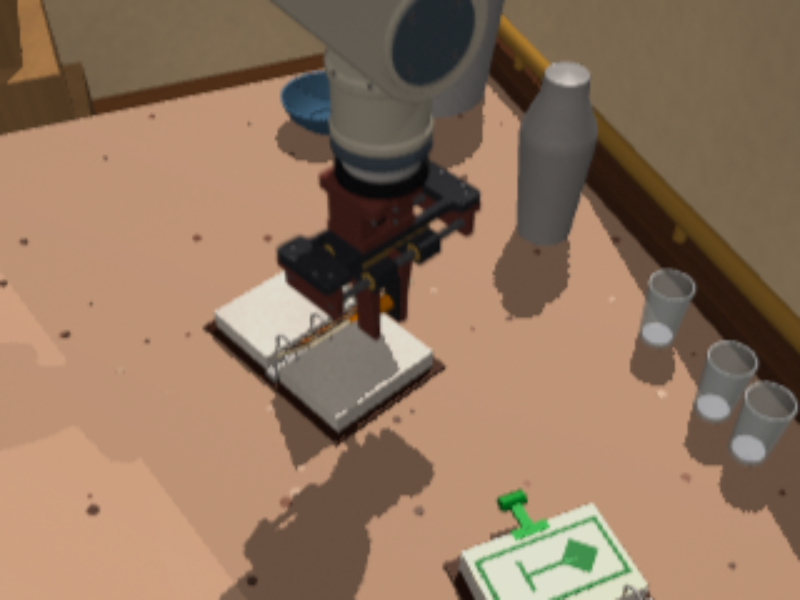

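The leaf is grasped and past upright, and the green menu is clear. I'll lay it down.

Request:
{"api": "step_arm", "payload": {"deltas": [[[-0.0086,0,0.0095,0,0,0],[-0.0162,0,0.0197,0,0,0],[-0.0227,0,0.0306,0,0,0],[-0.0282,0,0.0422,0,0,0],[-0.0325,0,0.0542,0,0,0],[-0.0356,0,0.0666,0,0,0],[-0.0374,0,0.0792,0,0,0],[-0.0381,0,0.09,0,0,0]]]}}

```text
clock: 6.35
tool_pos: [535.8, 92.3, 12.3]
eef_rot: [-1.763, -2.597, 0.005]
wrist_force: [-4.9, -1.5, -0.1]
grip_width: 0.271
grasp_force: 12.0
```

Request:
{"api": "step_arm", "payload": {"deltas": [[[0,0,0,0,0,0],[0,0,0,0,0,0],[0,0,0,0,0,0],[0,0,0,0,0,0],[0,0,0,0,0,0],[0,0,0,0,0,0],[0,0,0,0,0,0],[0,0,0,0,0,0]]], "grip": 80}}

```text
clock: 7.15
tool_pos: [537.5, 93.8, 14.1]
eef_rot: [1.764, 2.599, 0.0]
wrist_force: [-0.2, 0.2, -0.5]
grip_width: 0.686
grasp_force: 0.0
```

Run:
```python
from h import *
p=vision.snapshot("side")
cv2.imwrite("pics/e.png",cv2.cvtColor(cv2.resize(p["frame"][40:280,160:480],(800,600)),cv2.COLOR_RGB2BGR))
s=robot.get_state();print(s["tool_pos"],s["wrist_force"],s["grasp_force"],s["grip_width"],s["clock"])
```

```text
[537.52516957  93.80016645  14.1170733 ] [0.46590465 0.33543264 0.19761896] 0.0 0.6897411280801931 7.2
```

View pics/e.png

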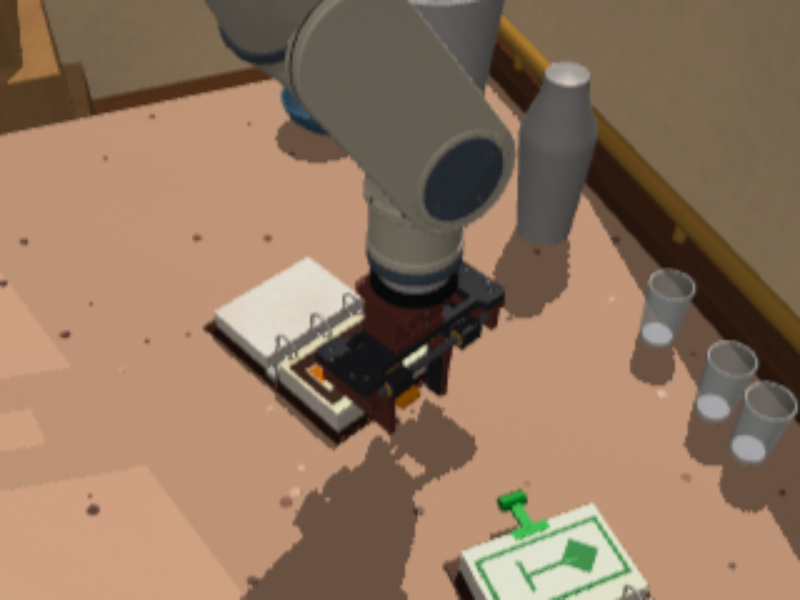

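The leaf now lies on the other half, with its pull at crop (405,395) and the fingers open. I'll rise straight up and verify.

Request:
{"api": "step_arm", "payload": {"deltas": [[[0,0,-0.01,0,0,0],[0,0,-0.025,0,0,0],[0,0,-0.05,0,0,0],[0,0,-0.08,0,0,0],[0,0,-0.11,0,0,0],[0,0,-0.14,0,0,0],[0,0,-0.17,0,0,0],[0,0,-0.18,0,0,0]]]}}

```text
clock: 8.0
tool_pos: [539.2, 94.0, 198.4]
eef_rot: [1.762, 2.595, 0.007]
wrist_force: [-0.5, -0.4, -1.0]
grip_width: 0.686
grasp_force: 0.0
```

Request:
{"api": "step_arm", "payload": {"deltas": [[[0.03,0,0,0,0,0],[0.07,0,0,0,0,0],[0.11,0,0,0,0,0],[0.15,0,0,0,0,0],[0.19,0,0,0,0,0],[0.22,0,0,0,0,0],[0.24,0,0,0,0,0],[0.24,0,0,0,0,0]]]}}

```text
clock: 8.8
tool_pos: [447.7, 318.6, 194.0]
eef_rot: [-1.76, -2.602, -0.0]
wrist_force: [-0.1, -0.2, -0.1]
grip_width: 0.686
grasp_force: 0.0
```

Run:
```python
from h import *
p=vision.snapshot("side")
for d in nets.spot_point(p,"pull_amber")[:1]: print(d["confidence"],w(p,d["location"])[:3].round(1))
cv2.imwrite("pics/f.png",cv2.cvtColor(cv2.resize(p["frame"][80:320,160:480],(800,600)),cv2.COLOR_RGB2BGR))
print(robot.get_state()["wrist_force"],robot.get_state()["clock"])
```

```text
0.81 [533.8  92.2  34. ]
[-0.26565996 -0.33763087  0.08674268] 8.9
```

View pics/f.png

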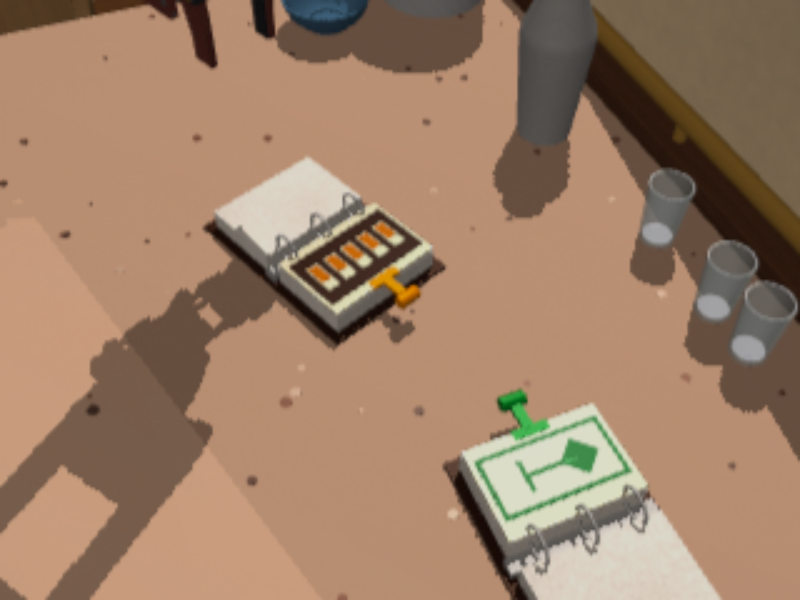

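The amber leaf lies flat on the other half with its other face up (pull at crop (405,292)). The green leaf is unmoved.

```bash
python3 -c "
from cell import ticket; print(ticket.sign_off())"
```

```text
the job is handed in; nothing more can be done
None
```

The amber-pull leaf is turned right over and lies flat on the other half with its other face up; the green leaf was left as it was, and the job was handed in at about 9 s with the gripper clear (no verdict was returned).

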